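# Unpack a centrifuge rotor and take off its quick-lock lid of unknown thread hand

### The arm

A 6-joint arm with a two-finger parallel gripper is mounted at the origin on the work surface. World frame = base frame: x ahead of the robot, y to its left, z up, the work surface at z = 0. Lengths are in m, angles in rad, forces in N, time in s.
With the tool pointing down it reaches from about 0.35 to 0.775 m from the base axis. Payload 7.3 kg.
Tool frame: the origin (TCP) lies between the finger pads; the fingertips stand robot.tcp_to_tips ahead of it and the grasp point (between the pads) lies 2 mm behind it (robot.tcp_to_tips is the distance from the TCP to the fingertips, in m); y points along the fingers, x is the direction in which the jaws open and shut, and the axes are right-handed (so a half turn about y gives the same grasp; the last joint's range is limited). The gripper opens to 92 mm and grips with 3 to 60 N. Pads are 19 mm wide; open, the fingers measure 130 mm over their backs; the gripper's body (75 mm by 190 mm) begins 47 mm behind the grasp point.
Start: joints at [1.166, 0.342, 1.524, -0, 1.275, -0.146], TCP at [0.134, 0.508, 0.244] pointing down, gripper open.
Joint ranges: [-2.53, 2.53], [-0.77, 2.02], [0.04, 2.7], [-1, 4.14], [0.28, 2.66], [-3.11, 3.11]. Speed limits (rad/s): [2.57, 2.57, 3.14, 3.14, 3.14, 3.14].

### API

Orientations are given as [roll, pitch, yaw] about the fixed x, y, z axes, in that order (R = Rz(yaw) Ry(pitch) Rx(roll)).
In Python, from cell import status, read_camera, get_calibration, robot gives the robot as it stands.
- The arm moves only by the shell command python3 -m creep 'ROWS' [FORCE]. ROWS is JSON, a list of rows, each an object of numbers: "dx", "dy", "dz": the shift along the tool's x, y, z in m; "rx", "ry", "rz": the turn, a rotation vector about the tool's x, y, z in rad; "gripper": the opening, from 0 (shut) to 1 (fully open). A call has 1 to 20 rows; each row is the pose to reach, as a shift and turn from the pose commanded when the call began, along the tool's axes at that moment; what a row does not reach only later rows make up. A row lasts 1/8 s, in which the tool goes at most 62.5 mm and 10.7 degrees, less where a joint would pass 70% of its speed; a pose out of reach is approached as far as the arm can. A call with a gripper value outside its range is refused whole. The fingers move at their own pace and stop on an object; FORCE is the grip in N (left out, the last holds). Time passes only in rows, so rows that repeat a pose let the fingers close. It gives the time, the measured TCP pose, the force and the opening at its end, in the units of the state.
- status.observe(): the state, without advancing time (a new reading comes with each control period).
- read_camera(name): name is "side" or "top"; returns (picture, depth): 420x560x3 uint8, red, green, blue; 420x560 float32, m along the optical axis (not along the pixel's ray), 0 where there is no reading.
- get_calibration(name): a dict with "fx", "fy", "cx", "cy" (pixels), "xyz" and "rotation" of the camera in the world. Camera axes: x right, y down, z forward; pixel columns grow to the right and rows downward; lengths in m; the calibration is good to about 2 mm. A picture is of the moment at which its call begins. get_calibration takes no time and is no camera call.
- robot.hand_in(): hands the job in, once; it reports no verdict.
The state is a dict: "time": time; "qpos": joint angles; "qvel": joint speeds; "joint_efforts": joint torques, N m; "tool_pos": TCP position; "tool_rot": TCP orientation; "contact_force": force on the tool from outside, world axes, zero at the start; "torque": the same for the moment, N m; "opening": finger opening in m.
Only numpy, scipy, OpenCV 4.12 (cv2) and the standard library are available. Lean on these libraries where they do the work, as an engineer would, in place of code of your own. Each camera call takes 0.05 s, during which the arm holds its last target.

### The job

Unpack the new centrifuge rotor: lift the transit saddle off the rotor's lid and seat it fully in the free bay of the packing tray, the same way round as the one already there, tab in the notch, and let it go. Then take the rotor's lid by its knob, find out by a gentle trial which way its quick-lock thread undoes (it may be left- or right-handed) and take the lid off without wrenching at it. Finish while still holding the lid level over the rotor, a good hand's breadth clear of it, and leave the other things where they are.

Things in the scene. Friction and masses are not known exactly. Their poses are not given: they have to be found in the camera images.
- saddle: rigid brown packing arch, 96 long (its x) x 46 wide (its y) x 52 mm high, bridging the lid's knob at the start: two end legs 24 mm thick, between them a 48 mm wide, 34 mm high passage under an 18 mm thick bridge. Origin: centre of its 96 x 46 mm foot, at the underside; z up. Loose, about 90 g; take it across its 46 mm width, near the top
- tab (a point): tip of the saddle's locating tab, which is 18 mm wide and 14 mm high and sticks out 12 mm from the foot of the saddle's +x end
- twin: an identical saddle, loose, already lying in the other bay of the tray, its tab (+x) in that bay's notch; it is to stay there
- tray: low packing tray of the same brown material, fixed, 252 x 64 mm, walls 6 mm thick and 26 mm high, floor 4 mm thick, two bays in line along its x; origin under its centre, x along its length, the free bay on the +x side
- bay (a point): centre of the free bay's floor (the saddle's origin belongs here), 4 mm above the table, axes as the tray's. Bay 102 (x) x 52 mm (y) inside: 3 mm of play all round the saddle. A notch 24 mm wide, 15 mm deep at its +x end takes the tab, so the saddle's x must point along the bay's x. The seated saddle stands 30 mm proud of the walls
- rotor: new centrifuge rotor, aluminium, 164 mm across, wedged so that it cannot turn in a brown cradle 190 mm square and 40 mm high at the corners; fixed. Origin under the cradle's centre on the table, z is the rotor's axis; the rotor's rim, on which the lid lies, is 74 mm above the table
- lid: rotor lid, loose, about 160 g: aluminium disc 142 mm across, 5 mm thick, knob in its centre. Origin: centre of the disc's underside (74 mm above the table while on the rotor), z up on the axis, x towards a small dark dot near the edge. Under it a sleeve 55 mm wide, 16.5 mm deep has three claws that catch under lugs of the rotor's post: a sixth-of-a-turn interrupted thread
- knob (a point): mid-height of the lid's knob: black, round, fluted, 36 mm in diameter, 26 mm high, standing on the disc. Locked at the start (1.5 mm of lift, 2 mm of side play). Turned its undoing way the lid runs freely to a solid stop at about 63 degrees and there lifts straight off (from 50 degrees on). Turned the other way it meets a solid stop within 7 degrees. Which way undoes it varies and cannot be seen
- tkey: T-handle hex key, black bar 106 mm, steel shank 120 mm, lying on the table on the robot's side of the cradle; leave alone
- pen: marker pen 120 mm long, lying beyond the tray; leave alone
- hexset: set of hex keys in a blue holder 75 mm wide; leave alone
- adapter: white power adapter brick 125 x 55 x 34 mm; leave alone
- bottle: white bottle 64 mm wide, 150 mm high; leave alone
- carton: small closed cardboard carton 100 x 150 x 75 mm; leave alone
- rack: rack of small tubes 75 x 200 x 52 mm; leave alone
Mind the look-alikes: they are no part of the job. Leave any yellow look-alike of the saddle alone.

How it is judged:
On the way, in this order (a step that is already met when the one before it is completed fails the run):
1. the saddle lies seated in the free bay, its tab in the notch, let go (horizontal distance between saddle and bay below 0.006 m and z of saddle in the frame of bay below 0.004 m and angle between saddle's own z axis and vertical below 0.08 rad and angle between the x axis of saddle and the x axis of tray, either way round below 0.12 rad and contact force between saddle and the fingers below 0.1 N and x of tab in the frame of bay above 0.05 m), for 0.2 s.
2. the lid is unlocked and off the rotor's post, in the gripper (z of lid in the frame of rotor above 0.095 m and contact force between lid and the fingers above 0.5 N), for 0.2 s.
At the end, for the whole second after the job is handed in: Saddle in the free bay, tab in the notch (within 6 mm sideways, 4 mm in height, 0.08 rad level, 0.12 rad in line). Lid held by the fingers alone, still, level within 0.26 rad, its underside 60 mm or more above the rotor rim and its centre within 80 mm of the rotor axis (horizontal distance between saddle and bay below 0.006 m and z of saddle in the frame of bay below 0.004 m and angle between saddle's own z axis and vertical below 0.08 rad and angle between the x axis of saddle and the x axis of tray, either way round below 0.12 rad and z of lid in the frame of rotor above 0.134 m and horizontal distance between lid and rotor below 0.08 m and angle between lid's own z axis and vertical below 0.26 rad and linear speed of lid below 0.03 m/s and contact force between lid and the fingers above 0.5 N and contact force between lid and rotor below 0.05 N and contact force between lid and saddle below 0.05 N and x of tab in the frame of bay above 0.05 m); the arm keeps its last pose, push and grip.
It fails at once if the lid is wrenched against the rotor with more than 80 N (contact force between lid and rotor above 80 N).
It fails at once if the saddle already in the tray is lifted or shifted more than 10 mm (distance of twin from where it was at the start of the episode above 0.01 m).
It fails at once if a bystander is moved more than 30 mm (distance of any of tkey, pen, hexset, adapter, bottle, carton, rack from where it was at the start of the episode above 0.03 m).
It also fails if it takes over 58 s, if anything falls off the work surface, if the arm or the gripper's body presses on something with over 40 N, if the wrist force passes 120 N, or if a joint passes its speed limit or range.

## Working session

There is one attempt and no reset: what is moved stays moved. The work goes in short steps, Python scripts to look and compute and a shell command to move; the robot and the scene stay as the last step left them, time stands still between calls to the robot, and variables do not carry over. Pictures are saved under pics/ and viewed, and the job is handed in when it is done.

```bash
ls; mkdir -p pics; python3 - <<'E'
from cell import status, read_camera, get_calibration, robot
import numpy as np, cv2
print(status.observe()); print(robot.tcp_to_tips)
for n in ("top","side"):
    p,d=read_camera(n); cv2.imwrite(f"pics/{n}0.png",p[:,:,::-1]); np.save(f"{n}0.npy",d); print(n,get_calibration(n))
E
```

```text
pics
{'time': 0.0, 'qpos': array([ 1.16598883e+00,  3.42705908e-01,  1.52503622e+00,  1.11875571e-05,
        1.27537876e+00, -1.46024269e-01]), 'qvel': array([-9.06462827e-05,  8.72718519e-04, -1.60458932e-03,  1.74479304e-03,
        2.52247841e-04,  1.94112999e-03]), 'joint_efforts': array([ 6.70434438e-04, -4.31253290e+01, -2.44218296e+01,  7.17838830e-02,
        5.60220599e-02, -1.10181243e-04]), 'tool_pos': array([0.13418457, 0.50716492, 0.24304696]), 'tool_rot': array([-1.57056338e+00,  1.51041386e-03,  1.31201001e+00]), 'contact_force': array([0.66960077, 0.15098804, 0.72593473]), 'torque': array([-0.00536081,  0.03877827,  0.00896386]), 'opening': 0.09190698641318232}
0.017
top {'fx': 413.96555984830513, 'fy': 413.96555984830513, 'cx': 284.6637908563941, 'cy': 206.6002413250296, 'xyz': array([ 0.48330378, -0.01007932,  1.1800719 ]), 'rotation': array([-3.06295721, -0.00482332, -1.57467063])}
side {'fx': 389.205792448612, 'fy': 389.205792448612, 'cx': 274.05741830032133, 'cy': 208.9044518767378, 'xyz': array([-0.18880046, -0.75936908,  0.75154657]), 'rotation': array([-2.14484264e+00,  1.41364075e-03, -8.05824070e-01])}
```

View pics/top0.png

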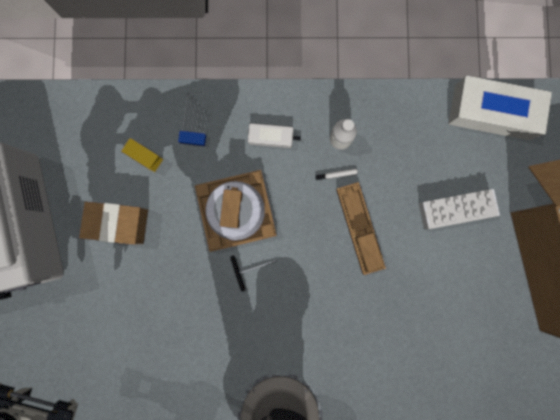

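View pics/side0.png

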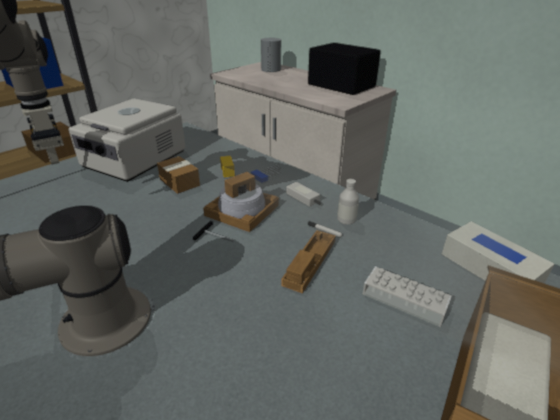

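The top view shows the saddle on the rotor at (231,208). Look-alikes are the yellow saddle at (142,153) and the twin in the tray at (369,252). The tray's free bay is around (354,205). I'll take enlarged crops to check.

```bash
python3 - <<'E'
import cv2,numpy as np
p=cv2.imread("pics/top0.png")
a=cv2.resize(p[160:260,185:285],None,fx=6,fy=6,interpolation=cv2.INTER_CUBIC)
b=cv2.resize(p[175:280,320:400],None,fx=5.7,fy=5.7,interpolation=cv2.INTER_CUBIC)
cv2.imwrite("pics/c1.png",a);cv2.imwrite("pics/c2.png",b)
s=cv2.imread("pics/side0.png")
a=cv2.resize(s[160:240,195:295],None,fx=7,fy=7,interpolation=cv2.INTER_CUBIC)
b=cv2.resize(s[215:300,270:350],None,fx=7,fy=7,interpolation=cv2.INTER_CUBIC)
cv2.imwrite("pics/c3.png",a);cv2.imwrite("pics/c4.png",b)
E
```

```text
(no output)
```

View pics/c1.png

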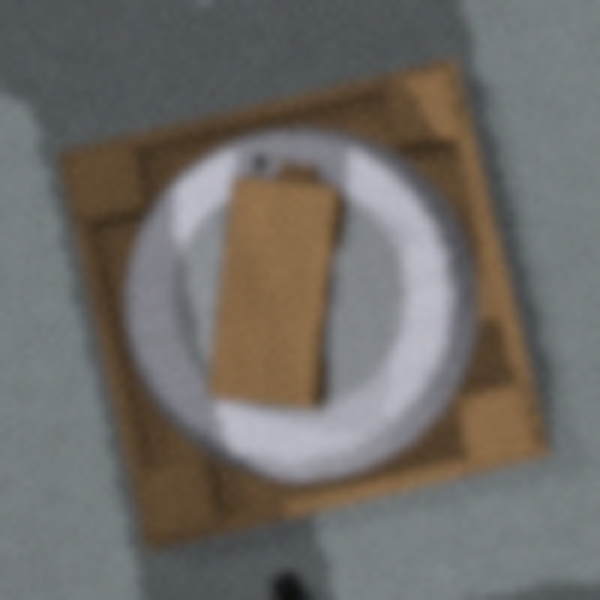

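View pics/c2.png

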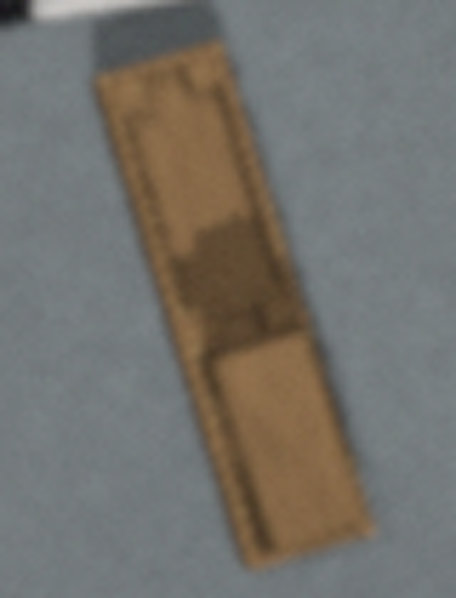

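View pics/c3.png

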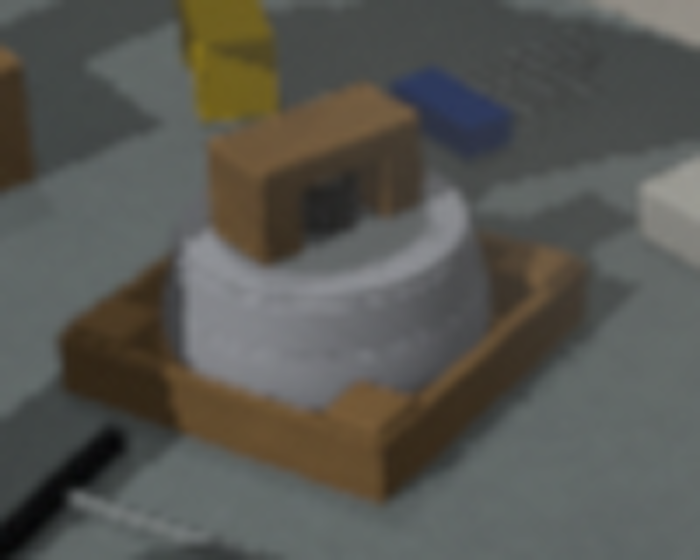

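View pics/c4.png

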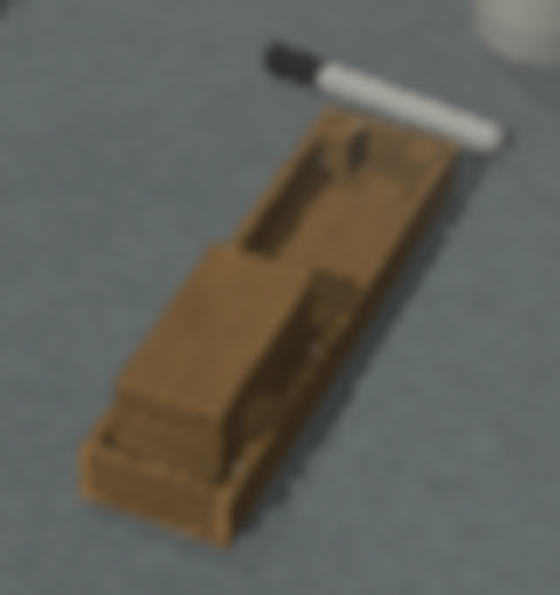

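```bash
cat > h.py <<'E'
import numpy as np, cv2
from scipy.spatial.transform import Rotation as R
from cell import get_calibration
def cal(n):
    c=get_calibration(n); return c, R.from_euler('xyz',c['rotation']).as_matrix()
def onz(n,uv,z):
    c,M=cal(n); out=[]
    for u,v in uv:
        d=M@np.array([(u-c['cx'])/c['fx'],(v-c['cy'])/c['fy'],1]); out.append(c['xyz']+d*(z-c['xyz'][2])/d[2])
    return np.array(out)
def cloud(n,d):
    c,M=cal(n); v,u=np.mgrid[:d.shape[0],:d.shape[1]]
    P=np.stack([(u-c['cx'])/c['fx']*d,(v-c['cy'])/c['fy']*d,d],-1)@M.T+c['xyz']
    P[d==0]=np.nan; return P
def proj(n,P):
    c,M=cal(n); q=(np.atleast_2d(P)-c['xyz'])@M; return np.c_[q[:,0]/q[:,2]*c['fx']+c['cx'],q[:,1]/q[:,2]*c['fy']+c['cy']]
E
python3 - <<'E'
from h import *
np.set_printoptions(precision=4,suppress=True)
c1=lambda L:[(185-.417+u/6,160-.417+v/6) for u,v in L]
c2=lambda L:[(320-.412+u/5.7,175-.412+v/5.7) for u,v in L]
S=onz("top",c1([(237,180),(338,190),(322,408),(212,395)]),.131); print("saddle",S,S.mean(0))
e=(S[0]+S[1]-S[2]-S[3])/2; print("len",np.hypot(*e[:2]),"yaw",np.arctan2(e[1],e[0]), "wid",np.linalg.norm(S[0]-S[1]),np.linalg.norm(S[2]-S[3]))
T=onz("top",c2([(95,75),(222,40),(375,530),(248,568)]),.026); print("tray",T,T.mean(0))
e=(T[0]+T[1]-T[2]-T[3])/2; print("len",np.hypot(*e[:2]),"yaw",np.arctan2(e[1],e[0]),"wid",np.linalg.norm(T[0]-T[1]),np.linalg.norm(T[2]-T[3]))
C=onz("top",c1([(62,153),(452,62),(548,452),(150,547)]),.040); print("cradle",C,C.mean(0),np.linalg.norm(np.diff(C,axis=0),axis=1))
for n in("top","side"):
    P=cloud(n,np.load(n+"0.npy"))
    m=(abs(P[...,2]-.131)<.006)&(abs(P[...,0]-S.mean(0)[0])<.09)&(abs(P[...,1]-S.mean(0)[1])<.09)
    Q=P[m]; print(n,m.sum(),Q.mean(0) if m.sum() else 0, cv2.minAreaRect(Q[:,:2].astype(np.float32)*1000) if m.sum()>4 else 0)
    tw=T.mean(0); m=(P[...,2]>.012)&(abs(P[...,0]-tw[0])<.14)&(abs(P[...,1]-tw[1])<.075)
    Q=P[m]; print(m.sum(),cv2.minAreaRect(Q[:,:2].astype(np.float32)*1000))
    m=(abs(P[...,2]-.056)<.005)&(abs(P[...,0]-tw[0])<.14)&(abs(P[...,1]-tw[1])<.075)
    Q=P[m]; print("twin",m.sum(),Q.mean(0),cv2.minAreaRect(Q[:,:2].astype(np.float32)*1000))
    rc=C.mean(0); m=(abs(P[...,2]-.079)<.0035)&(np.hypot(P[...,0]-rc[0],P[...,1]-rc[1])<.1);Q=P[m];print("lid",Q.mean(0),cv2.minEnclosingCircle(Q[:,:2].astype(np.float32)*1000))
E
```

```text
saddle [[0.61   0.1388 0.131 ]
 [0.6056 0.0959 0.131 ]
 [0.5131 0.1022 0.131 ]
 [0.5187 0.1486 0.131 ]] [0.5619 0.1214 0.131 ]
len 0.09221698615735721 yaw -0.08783896254102706 wid 0.04312418558331158 0.046748768201167974
tray [[ 0.6268 -0.1611  0.026 ]
 [ 0.644  -0.224   0.026 ]
 [ 0.404  -0.2941  0.026 ]
 [ 0.386  -0.232   0.026 ]] [ 0.5152 -0.2278  0.026 ]
len 0.2505615394472257 yaw 0.2852085285943037 wid 0.06523901291024473 0.06462400524644862
cradle [[0.6338 0.2325 0.04  ]
 [0.6757 0.0525 0.04  ]
 [0.4952 0.0084 0.04  ]
 [0.4526 0.1901 0.04  ]] [0.5643 0.1209 0.04  ] [0.1848 0.1858 0.1866]
top 681 [0.5627 0.1238 0.1309] ((563.28955078125, 123.98866271972656), (46.13972854614258, 96.06694793701172), 84.3497314453125)
1409 ((514.3140869140625, -227.77029418945312), (252.37451171875, 64.97732543945312), 16.66194725036621)
twin 596 [ 0.4489 -0.246   0.0565] ((449.06390380859375, -246.47421264648438), (95.25660705566406, 46.69009780883789), 17.242691040039062)
lid [0.5635 0.1199 0.0792] ((564.691162109375, 123.0499496459961), 72.9217529296875)
side 233 [0.5583 0.1184 0.1316] ((561.8601684570312, 122.60316467285156), (49.54327392578125, 96.92131805419922), 84.41238403320312)
1198 ((514.4998779296875, -228.75833129882812), (256.6477966308594, 66.17192840576172), 16.544265747070312)
twin 421 [ 0.4443 -0.2508  0.0572] ((447.7427673339844, -248.2616729736328), (97.69723510742188, 46.86064910888672), 16.444416046142578)
lid [0.5481 0.0922 0.0799] ((561.7587280273438, 116.85110473632812), 73.5552978515625)
```

Both cameras' depth agrees to about 1–1.5 mm and matches the given sizes. The saddle is at about (0.563, 0.124) with its top at 0.131, and the tray yaw is about 16.6°. Next I'll check the tab side numerically and work out the first move.

```bash
cat >> h.py <<'E'
from cell import status
def rel(t,yaw=None):
    s=status.observe(); r=s['tool_rot']; M=R.from_euler('xyz',r).as_matrix()
    d=M.T@(np.array(t)-s['tool_pos'])
    # turn to exact tool-down with yaw
    rv=None
    if yaw is not None:
        rv=(R.from_matrix(M).inv()*R.from_euler('xyz',[-np.pi/2,0,yaw])).as_rotvec()
    print("d",np.round(d,4),"rv",None if rv is None else np.round(rv,4))
def st():
    s=status.observe(); print("t",round(s['time'],2),"pos",np.round(s['tool_pos'],4),"rot",np.round(s['tool_rot'],4),"F",np.round(s['contact_force'],2),"T",np.round(s['torque'],3),"open",round(s['opening'],4),"q",np.round(s['qpos'],3))
E
python3 - <<'E'
from h import *
P=cloud("top",np.load("top0.npy"));Q=P.reshape(-1,3);Q=Q[~np.isnan(Q[:,0])]
y=-.0986;ax=np.array([np.cos(y),np.sin(y)]);ay=np.array([-np.sin(y),np.cos(y)])
q=Q[:,:2]-[.5632,.124]
for s in (1,-1):
    u=s*(q@ax);v=q@ay
    m=(u>.050)&(u<.060)&(abs(v)<.008); m2=(u>.05)&(u<.06)&(abs(v)>.012)&(abs(v)<.022)
    print(s,"end z mid",np.round(np.median(Q[m,2]),4),"beside",np.round(np.median(Q[m2,2]),4))
rel([.5627,.1234,.19],1.472)
E
```

```text
1 end z mid 0.0938 beside 0.0791
-1 end z mid 0.0792 beside 0.0796
d [-0.2613  0.0533 -0.5125] rv [-0.0003 -0.1601 -0.0014]
```

The tab is at the saddle's far (+x) end: 0.094 m high there and 0.079 m at the other end, as expected. Moving above it.

```bash
python3 -m creep '[{"dx":-0.13,"dy":0,"dz":-0.256,"ry":-0.08},{"dx":-0.13,"dy":0,"dz":-0.256,"ry":-0.08},{"dx":-0.13,"dy":0,"dz":-0.256,"ry":-0.08},{"dx":-0.13,"dy":0,"dz":-0.256,"ry":-0.08},{"dx":-0.261,"dy":0.053,"dz":-0.5125,"ry":-0.16},{"dx":-0.261,"dy":0.053,"dz":-0.5125,"ry":-0.16},{"dx":-0.261,"dy":0.053,"dz":-0.5125,"ry":-0.16},{"dx":-0.261,"dy":0.053,"dz":-0.5125,"ry":-0.16},{"dx":-0.261,"dy":0.053,"dz":-0.5125,"ry":-0.16},{"dx":-0.261,"dy":0.053,"dz":-0.5125,"ry":-0.16},{"dx":-0.261,"dy":0.053,"dz":-0.5125,"ry":-0.16},{"dx":-0.261,"dy":0.053,"dz":-0.5125,"ry":-0.16},{"dx":-0.261,"dy":0.053,"dz":-0.5125,"ry":-0.16}]' 10
python3 - <<'E'
from h import *
st(); rel([.5627,.1234,.123],1.472)
from cell import read_camera
p,d=read_camera("side"); cv2.imwrite("pics/s1.png",cv2.resize(p[130:240,170:320,::-1],None,fx=5,fy=5,interpolation=cv2.INTER_CUBIC))
E
```

```text
t 0.1 pos [0.1342 0.5072 0.2431] rot [-1.5706e+00  1.4000e-03  1.3119e+00] F [ 0.12 -0.11  0.38] T [-0.002  0.016 -0.028] open 0.092 q [ 1.166  0.343  1.525  0.     1.275 -0.146]
d [-0.2612  0.1203 -0.5125] rv [-0.0003 -0.1601 -0.0014]invalid input at $[0]: expected keys dx, dy, dz, rx, ry, rz, gripper
```

View pics/s1.png

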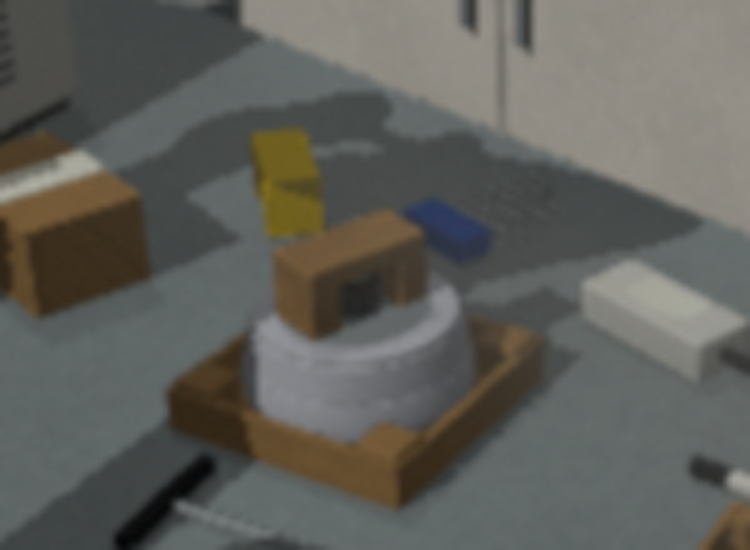

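The call was refused because every row needs all seven keys. The picture shows the scene unchanged, with the saddle at (350,270) of the crop. Sending it again with full rows.

```bash
python3 -m creep '[{"dx":-0.13,"dy":0,"dz":-0.256,"rx":0,"ry":-0.08,"rz":0,"gripper":1},{"dx":-0.13,"dy":0,"dz":-0.256,"rx":0,"ry":-0.08,"rz":0,"gripper":1},{"dx":-0.13,"dy":0,"dz":-0.256,"rx":0,"ry":-0.08,"rz":0,"gripper":1},{"dx":-0.13,"dy":0,"dz":-0.256,"rx":0,"ry":-0.08,"rz":0,"gripper":1},{"dx":-0.261,"dy":0.053,"dz":-0.5125,"rx":0,"ry":-0.16,"rz":0,"gripper":1},{"dx":-0.261,"dy":0.053,"dz":-0.5125,"rx":0,"ry":-0.16,"rz":0,"gripper":1},{"dx":-0.261,"dy":0.053,"dz":-0.5125,"rx":0,"ry":-0.16,"rz":0,"gripper":1},{"dx":-0.261,"dy":0.053,"dz":-0.5125,"rx":0,"ry":-0.16,"rz":0,"gripper":1},{"dx":-0.261,"dy":0.053,"dz":-0.5125,"rx":0,"ry":-0.16,"rz":0,"gripper":1},{"dx":-0.261,"dy":0.053,"dz":-0.5125,"rx":0,"ry":-0.16,"rz":0,"gripper":1},{"dx":-0.261,"dy":0.053,"dz":-0.5125,"rx":0,"ry":-0.16,"rz":0,"gripper":1},{"dx":-0.261,"dy":0.053,"dz":-0.5125,"rx":0,"ry":-0.16,"rz":0,"gripper":1},{"dx":-0.261,"dy":0.053,"dz":-0.5125,"rx":0,"ry":-0.16,"rz":0,"gripper":1}]' 10
python3 - <<'E'
from h import *
st(); rel([.5627,.1234,.123],1.472)
from cell import read_camera
p,d=read_camera("side"); cv2.imwrite("pics/s2.png",cv2.resize(p[130:240,170:320,::-1],None,fx=5,fy=5,interpolation=cv2.INTER_CUBIC))
E
```

```text
time: 1.78
tool_pos: [0.5622, 0.1255, 0.1913]
tool_rot: [-1.571, -0.0, 1.474]
contact_force: [0.3, -0.2, 0.2]
opening: 0.092
t 1.77 pos [0.5622 0.1255 0.1913] rot [-1.5713e+00 -3.0000e-04  1.4740e+00] F [ 0.28 -0.24  0.15] T [ 0.016 -0.005 -0.067] open 0.092 q [ 0.086  0.479  1.46   0.     1.203 -1.388]
d [-0.002   0.0683 -0.0007] rv [0.0005 0.002  0.0003]
```

View pics/s2.png

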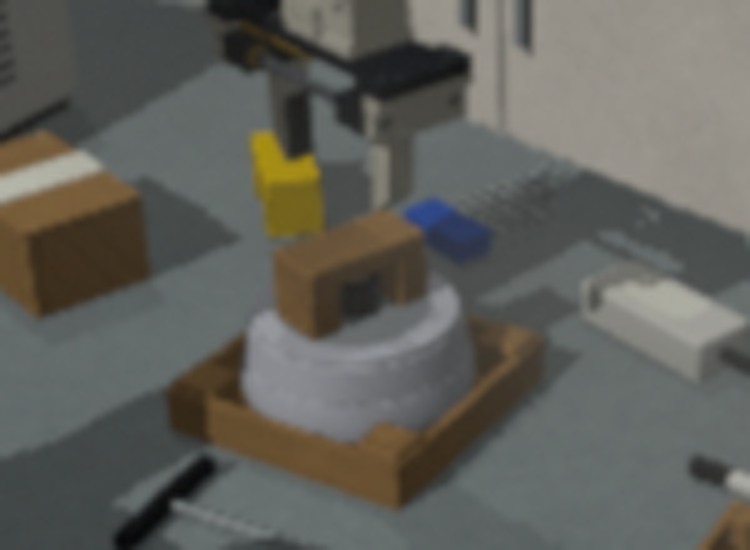

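The open fingers straddle the saddle, at about (290,140) and (390,180) in the crop. Descending and gripping.

```bash
python3 -m creep '[{"dx":-0.001,"dy":0.04,"dz":0,"rx":0,"ry":0.0,"rz":0,"gripper":1},{"dx":-0.001,"dy":0.06,"dz":-0.0005,"rx":0,"ry":0.0,"rz":0,"gripper":1},{"dx":-0.001,"dy":0.068,"dz":-0.0005,"rx":0,"ry":0.0,"rz":0,"gripper":1},{"dx":-0.001,"dy":0.068,"dz":-0.0005,"rx":0,"ry":0.0,"rz":0,"gripper":1},{"dx":-0.001,"dy":0.068,"dz":-0.0005,"rx":0,"ry":0.0,"rz":0,"gripper":1}]' 10
python3 -c "
from h import *
st(); rel([.5627,.1234,.123],1.472)"
```

```text
time: 2.45
tool_pos: [0.564, 0.1233, 0.1238]
tool_rot: [-1.573, -0.0, 1.472]
contact_force: [-0.4, -1.0, 1.0]
opening: 0.092
t 2.45 pos [0.564  0.1233 0.1238] rot [-1.5728e+00 -5.0000e-04  1.4722e+00] F [-0.45 -1.01  1.05] T [ 0.011 -0.014  0.062] open 0.092 q [ 0.082  0.552  1.539  0.     1.048 -1.39 ]
d [0.     0.0008 0.0013] rv [0.002  0.0002 0.0005]
```

```bash
python3 -m creep '[{"dx":0,"dy":0.001,"dz":0.001,"rx":0,"ry":0,"rz":0,"gripper":0.3},{"dx":0,"dy":0.001,"dz":0.001,"rx":0,"ry":0,"rz":0,"gripper":0.3},{"dx":0,"dy":0.001,"dz":0.001,"rx":0,"ry":0,"rz":0,"gripper":0.3},{"dx":0,"dy":0.001,"dz":0.001,"rx":0,"ry":0,"rz":0,"gripper":0.3},{"dx":0,"dy":0.001,"dz":0.001,"rx":0,"ry":0,"rz":0,"gripper":0.3},{"dx":0,"dy":0.001,"dz":0.001,"rx":0,"ry":0,"rz":0,"gripper":0.3},{"dx":0,"dy":0.001,"dz":0.001,"rx":0,"ry":0,"rz":0,"gripper":0.3}]' 15
python3 -c "
from h import *
st()"
```

```text
time: 3.32
tool_pos: [0.5624, 0.1232, 0.1217]
tool_rot: [-1.571, -0.0, 1.472]
contact_force: [-0.2, 0.9, 0.4]
opening: 0.0462
t 3.33 pos [0.5624 0.1232 0.1217] rot [-1.5708e+00 -1.0000e-04  1.4720e+00] F [-0.21  0.87  0.38] T [ 0.035  0.016 -0.039] open 0.0462 q [ 0.082  0.553  1.544  0.     1.044 -1.39 ]
```

It's gripped at 46.2 mm, which matches the width. Lifting.

```bash
python3 -m creep '[{"dx":0,"dy":-0.015,"dz":0,"rx":0,"ry":0,"rz":0,"gripper":0.3},{"dx":0,"dy":-0.045,"dz":0,"rx":0,"ry":0,"rz":0,"gripper":0.3},{"dx":0,"dy":-0.075,"dz":0,"rx":0,"ry":0,"rz":0,"gripper":0.3},{"dx":0,"dy":-0.09,"dz":0,"rx":0,"ry":0,"rz":0,"gripper":0.3},{"dx":0,"dy":-0.09,"dz":0,"rx":0,"ry":0,"rz":0,"gripper":0.3},{"dx":0,"dy":-0.09,"dz":0,"rx":0,"ry":0,"rz":0,"gripper":0.3}]'
python3 - <<'E'
from h import *
st(); rel([.566,-.2128,.15],1.472+.3883)
from cell import read_camera
p,d=read_camera("side"); cv2.imwrite("pics/s3.png",cv2.resize(p[110:240,170:320,::-1],None,fx=4.5,fy=4.5,interpolation=cv2.INTER_CUBIC));np.save("s3.npy",d)
E
```

```text
time: 4.08
tool_pos: [0.5618, 0.1231, 0.2106]
tool_rot: [-1.569, 0.0, 1.472]
contact_force: [0.5, 0.7, -1.5]
opening: 0.0459
t 4.08 pos [0.5618 0.1231 0.2106] rot [-1.5688e+00  3.0000e-04  1.4720e+00] F [ 0.48  0.7  -1.55] T [ 0.     0.061 -0.04 ] open 0.0459 q [ 0.082  0.461  1.432  0.     1.25  -1.39 ]
d [-0.3338  0.0606 -0.0375] rv [-2.000e-03 -3.883e-01  1.000e-04]
```

View pics/s3.png

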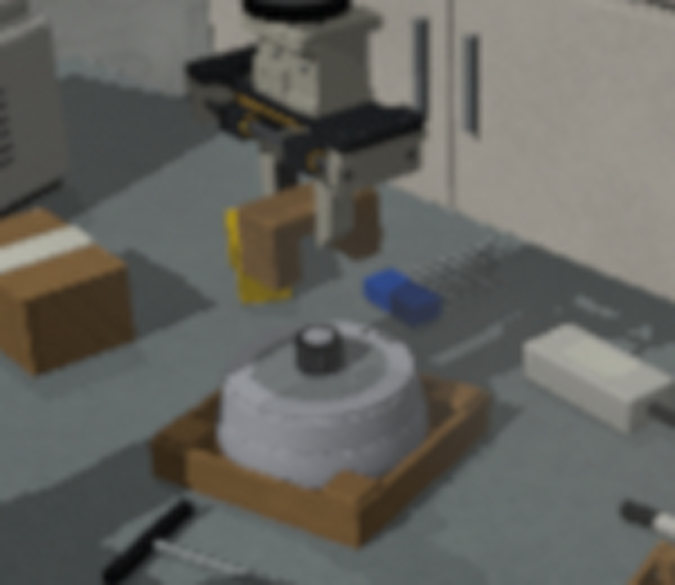

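The saddle is clear at (310,230) and the knob is exposed at (320,350). The saddle hangs level. Carrying it across to the bay, turning +0.388 rad on the way.

```bash
python3 -m creep '[{"dx":-0.03,"dy":0,"dz":-0.003,"rx":0,"ry":-0.03,"rz":0,"gripper":0.3},{"dx":-0.075,"dy":0,"dz":-0.008,"rx":0,"ry":-0.08,"rz":0,"gripper":0.3},{"dx":-0.12,"dy":0,"dz":-0.013,"rx":0,"ry":-0.13,"rz":0,"gripper":0.3},{"dx":-0.165,"dy":0,"dz":-0.018,"rx":0,"ry":-0.19,"rz":0,"gripper":0.3},{"dx":-0.21,"dy":0,"dz":-0.023,"rx":0,"ry":-0.25,"rz":0,"gripper":0.3},{"dx":-0.255,"dy":0,"dz":-0.028,"rx":0,"ry":-0.31,"rz":0,"gripper":0.3},{"dx":-0.295,"dy":0,"dz":-0.033,"rx":0,"ry":-0.36,"rz":0,"gripper":0.3},{"dx":-0.325,"dy":0,"dz":-0.037,"rx":0,"ry":-0.388,"rz":0,"gripper":0.3},{"dx":-0.334,"dy":0.02,"dz":-0.0375,"rx":0,"ry":-0.388,"rz":0,"gripper":0.3},{"dx":-0.334,"dy":0.06,"dz":-0.0375,"rx":0,"ry":-0.388,"rz":0,"gripper":0.3},{"dx":-0.334,"dy":0.085,"dz":-0.0375,"rx":0,"ry":-0.388,"rz":0,"gripper":0.3},{"dx":-0.334,"dy":0.085,"dz":-0.0375,"rx":0,"ry":-0.388,"rz":0,"gripper":0.3},{"dx":-0.334,"dy":0.085,"dz":-0.0375,"rx":0,"ry":-0.388,"rz":0,"gripper":0.3},{"dx":-0.334,"dy":0.085,"dz":-0.0375,"rx":0,"ry":-0.388,"rz":0,"gripper":0.3}]'
python3 - <<'E'
from h import *
st(); rel([.566,-.2128,.0467],1.8603)
from cell import read_camera
for n in("side","top"):
    p,d=read_camera(n); np.save(n+"4.npy",d); cv2.imwrite(f"pics/{n}4.png",cv2.resize(p[190:300,250:390,::-1] if n=="side" else p[165:285,310:410,::-1],None,fx=5,fy=5,interpolation=cv2.INTER_CUBIC))
# saddle top in side view via depth
P=cloud("side",np.load("side4.npy"))
z0=status.observe()['tool_pos'][2]-.0427+.052
m=(abs(P[...,2]-z0)<.005)&(abs(P[...,0]-.566)<.08)&(abs(P[...,1]+.213)<.08)
Q=P[m];print(m.sum(),cv2.minAreaRect(Q[:,:2].astype(np.float32)*1000))
E
```

```text
time: 5.88
tool_pos: [0.5674, -0.2132, 0.128]
tool_rot: [-1.573, 0.002, 1.86]
contact_force: [0.7, 0.1, -0.6]
opening: 0.0458
t 5.88 pos [ 0.5674 -0.2132  0.128 ] rot [-1.5725e+00  1.6000e-03  1.8601e+00] F [ 0.7   0.09 -0.59] T [ 0.121  0.016 -0.008] open 0.0458 q [-0.486  0.594  1.447  0.     1.099 -2.346]
d [0.0009 0.0813 0.0014] rv [ 0.0017 -0.0002 -0.0016]
321 ((562.0467529296875, -218.4334716796875), (75.2291030883789, 92.59798431396484), 85.71481323242188)
```

View pics/side4.png

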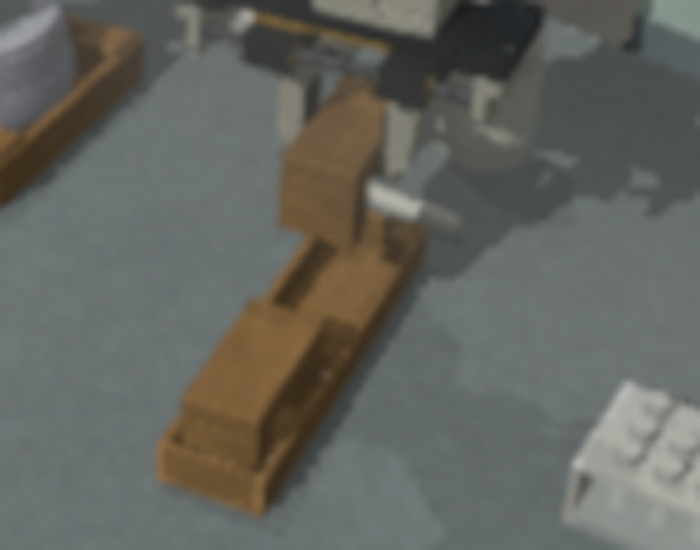

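View pics/top4.png

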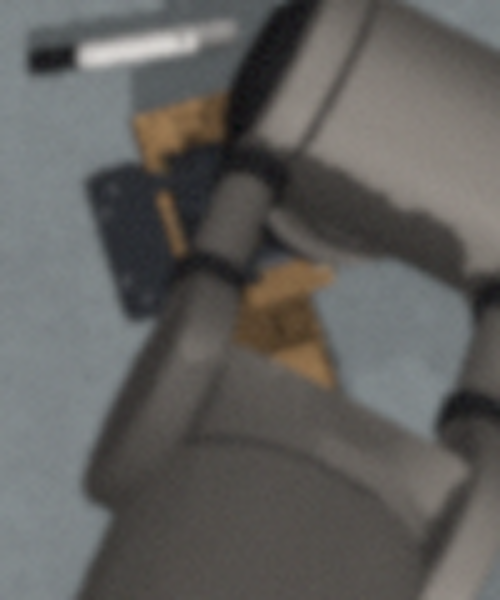

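The saddle is above the bay. I'll measure its visible near end from the side camera against the tray before lowering.

```bash
python3 - <<'E'
from h import *
np.set_printoptions(precision=4,suppress=True)
P=cloud("side",np.load("side4.npy")); y=.2897
ax=np.array([np.cos(y),np.sin(y)]);ay=np.array([-np.sin(y),np.cos(y)])
q=P[...,:2]-[.5662,-.2130];u=q@ax;v=q@ay;z=P[...,2]
top=status.observe()['tool_pos'][2]+.0093
print("expected top",top)
# horizontal top points near -x end
m=(u>-.055)&(u<-.012)&(abs(v)<.03)&(abs(z-top)<.004)
print("top pts",m.sum(),"z",np.median(z[m]),"v range",np.percentile(v[m],[1,99]),"u min",np.percentile(u[m],[0,1,3]))
# plane tilt
A=np.c_[u[m],v[m],np.ones(m.sum())];print("plane",np.linalg.lstsq(A,z[m],rcond=None)[0])
# near end face
m=(u<-.04)&(u>-.056)&(abs(v)<.018)&(z<top-.008)&(z>top-.044);print("end face u",np.median(u[m]),m.sum())
A=np.c_[v[m],np.ones(m.sum())];print(np.linalg.lstsq(A,u[m],rcond=None)[0])
# right face (v=-23)
m=(u<-.028)&(u>-.046)&(v<-.015)&(v>-.03)&(z<top-.008)&(z>top-.044);print("side face v",np.median(v[m]),m.sum())
# tray in same image: outer side wall v=-32, end wall u=-180
m=(u<-.08)&(u>-.17)&(v<-.028)&(v>-.037)&(z<.020)&(z>.006);print("tray outer side v (exp -.032)",np.median(v[m]),m.sum())
A=np.c_[u[m],np.ones(m.sum())];print("  slope",np.linalg.lstsq(A,v[m],rcond=None)[0])
m=(u<-.17)&(u>-.19)&(abs(v)<.025)&(z<.020)&(z>.006);print("tray end u (exp -.180)",np.median(u[m]),m.sum())
P=cloud("top",np.load("top0.npy"));q=P[...,:2]-[.5662,-.2130];u=q@ax;v=q@ay;z=P[...,2]
for a,b in((-.15,-.1),(-.05,0),(.02,.06)):
    m=(u>a)&(u<b)&(abs(v)<.05)&(abs(z-.026)<.006);print("rim v",np.percentile(v[m],[1,99]), m.sum())
m=(abs(v)<.03)&(abs(z-.026)<.006)&(u>-.2)&(u<.1);print("rim u (exp -.18,.072)",np.percentile(u[m],[.5,99.5]))
m=(abs(v)<.02)&(abs(z-.004)<.006)&(u>-.06)&(u<.08);print("floor",np.median(z[m]))
E
```

```text
expected top 0.13710900844391868
top pts 141 z 0.13824850786862708 v range [-0.0241  0.0211] u min [-0.0498 -0.0487 -0.0479]
plane [0.0372 0.0018 0.1392]
end face u -0.04630875484666942 134
[ 0.0166 -0.0464]
side face v -0.023253344378022234 37
tray outer side v (exp -.032) -0.032274984053544425 42
  slope [-0.0008 -0.0323]
tray end u (exp -.180) -0.17980818498135726 68
rim v [-0.031  0.033] 70
rim v [-0.0317  0.033 ] 93
rim v [-0.0312  0.0327] 103
rim u (exp -.18,.072) [-0.1789  0.0721]
floor 0.004552488193646731
```

Alignment across is within 0.3 mm. Along, it's about +1.4 mm off, which agrees with the TCP reading. Lowering to just above the walls with a small correction.

```bash
python3 -m creep '[{"dx":0,"dy":0.015,"dz":0.001,"rx":0,"ry":0,"rz":0,"gripper":0.3},{"dx":0,"dy":0.035,"dz":0.001,"rx":0,"ry":0,"rz":0,"gripper":0.3},{"dx":0,"dy":0.05,"dz":0.001,"rx":0,"ry":0,"rz":0,"gripper":0.3},{"dx":0,"dy":0.053,"dz":0.001,"rx":0,"ry":0,"rz":0,"gripper":0.3},{"dx":0,"dy":0.053,"dz":0.001,"rx":0,"ry":0,"rz":0,"gripper":0.3},{"dx":0,"dy":0.053,"dz":0.001,"rx":0,"ry":0,"rz":0,"gripper":0.3}]'
cat > m.py <<'E'
from h import *
from cell import read_camera
p,d=read_camera("side"); P=cloud("side",d); y=.2897
import sys; cv2.imwrite(sys.argv[1],cv2.resize(p[190:300,250:390,::-1],None,fx=5,fy=5,interpolation=cv2.INTER_CUBIC))
ax=np.array([np.cos(y),np.sin(y)]);ay=np.array([-np.sin(y),np.cos(y)])
q=P[...,:2]-[.5662,-.2130];u=q@ax;v=q@ay;z=P[...,2]
top=status.observe()['tool_pos'][2]+.0093
m=(u>-.055)&(u<-.012)&(abs(v)<.03)&(abs(z-top)<.004)
A=np.c_[u[m],v[m],np.ones(m.sum())];print("top",top,m.sum(),"z",np.median(z[m]),"plane",np.linalg.lstsq(A,z[m],rcond=None)[0])
m=(u<-.04)&(u>-.056)&(abs(v)<.018)&(z<top-.006)&(z>top-.044)&(z>.03)
print("end face u (-.048)",np.median(u[m]),m.sum())
A=np.c_[v[m],np.ones(m.sum())];print("  yaw",np.linalg.lstsq(A,u[m],rcond=None)[0])
m=(u<-.028)&(u>-.046)&(v<-.015)&(v>-.03)&(z<top-.006)&(z>top-.044)&(z>.03);print("side face v (-.023)",np.median(v[m]),m.sum())
st(); rel([.566,-.2128,.0467],1.8603)
E
python3 m.py pics/s5.png
```

```text
time: 6.72
tool_pos: [0.5663, -0.2134, 0.0744]
tool_rot: [-1.572, 0.001, 1.86]
contact_force: [0.9, 0.0, -1.1]
opening: 0.0458
top 0.08370973713560315 146 z 0.08481522107277878 plane [0.04800008 0.0151155  0.08602847]
end face u (-.048) -0.047506245996648475 123
  yaw [-0.00316955 -0.04757965]
side face v (-.023) -0.023744632235034965 24
t 6.78 pos [ 0.5662 -0.2134  0.0744] rot [-1.5719e+00  9.0000e-04  1.8600e+00] F [-0.39 -0.24 -1.05] T [ 0.045  0.039 -0.013] open 0.0457 q [-0.487  0.657  1.499  0.     0.985 -2.347]
d [0.0007 0.0277 0.0001] rv [ 0.0011 -0.0003 -0.0009]
```

View pics/s5.png

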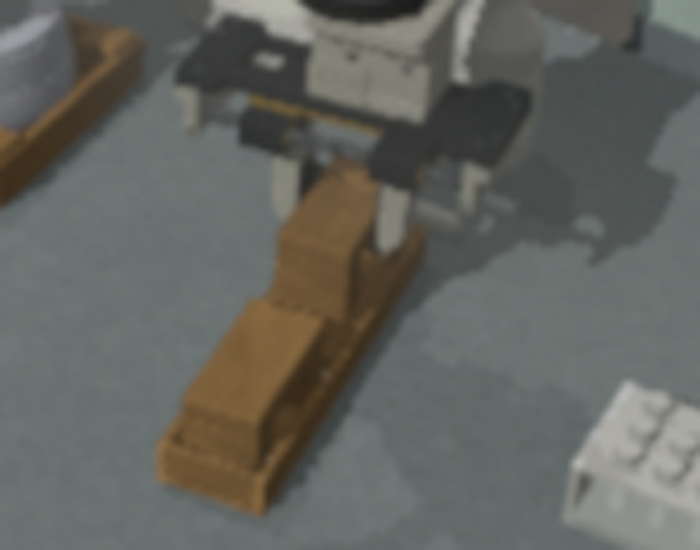

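The fit is within 0.7 mm. Lowering into the bay gently.

```bash
python3 -m creep '[{"dx":0.0005,"dy":0.008,"dz":0,"rx":0,"ry":0,"rz":0,"gripper":0.3},{"dx":0.0005,"dy":0.014,"dz":0,"rx":0,"ry":0,"rz":0,"gripper":0.3},{"dx":0.0005,"dy":0.02,"dz":0,"rx":0,"ry":0,"rz":0,"gripper":0.3},{"dx":0.0005,"dy":0.024,"dz":0,"rx":0,"ry":0,"rz":0,"gripper":0.3},{"dx":0.0005,"dy":0.024,"dz":0,"rx":0,"ry":0,"rz":0,"gripper":0.3},{"dx":0.0005,"dy":0.024,"dz":0,"rx":0,"ry":0,"rz":0,"gripper":0.3}]'
python3 m.py pics/s6.png
```

```text
time: 7.52
tool_pos: [0.5658, -0.2128, 0.0498]
tool_rot: [-1.571, 0.0, 1.86]
contact_force: [0.4, -0.2, -1.5]
opening: 0.0459
top 0.05919167120028011 141 z 0.060365127611706426 plane [0.03562373 0.00689165 0.0612361 ]
end face u (-.048) -0.04780044598006829 68
  yaw [-0.01397318 -0.04752507]
side face v (-.023) -0.022898964977414924 18
t 7.58 pos [ 0.5658 -0.2128  0.0499] rot [-1.5712e+00  2.0000e-04  1.8601e+00] F [ 0.49  0.34 -1.22] T [ 0.042  0.015 -0.007] open 0.0459 q [-0.486  0.689  1.518  0.     0.935 -2.347]
d [-0.0001  0.0032 -0.0002] rv [ 0.0004 -0.0002 -0.0002]
```

View pics/s6.png

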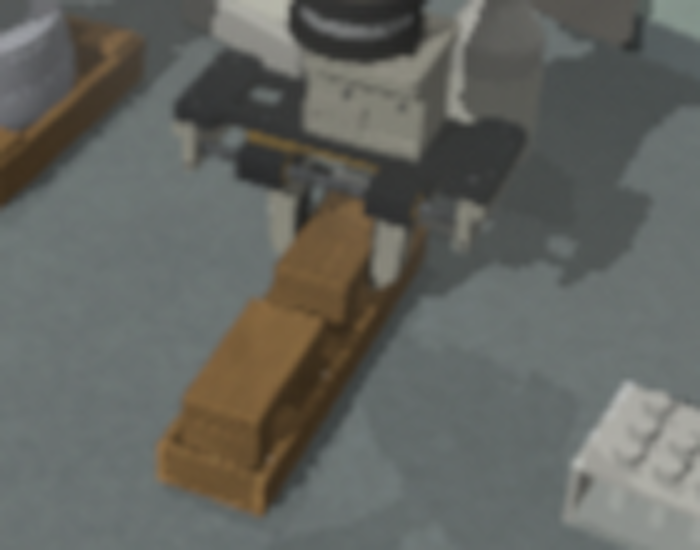

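It's entering freely with no resistance. Taking it down the last few mm to contact.

```bash
python3 -m creep '[{"dx":0,"dy":0.001,"dz":0,"rx":0,"ry":0,"rz":0,"gripper":0.3},{"dx":0,"dy":0.002,"dz":0,"rx":0,"ry":0,"rz":0,"gripper":0.3},{"dx":0,"dy":0.003,"dz":0,"rx":0,"ry":0,"rz":0,"gripper":0.3},{"dx":0,"dy":0.0035,"dz":0,"rx":0,"ry":0,"rz":0,"gripper":0.3},{"dx":0,"dy":0.0035,"dz":0,"rx":0,"ry":0,"rz":0,"gripper":0.3}]'
python3 m.py pics/s7.png
```

```text
time: 8.2
tool_pos: [0.5657, -0.2127, 0.047]
tool_rot: [-1.571, 0.0, 1.86]
contact_force: [-1.6, 1.6, 4.8]
opening: 0.0463
top 0.0563235840788226 138 z 0.05714203234153342 plane [0.03157832 0.0190329  0.05817439]
end face u (-.048) -0.048229762536695364 56
  yaw [ 0.00880929 -0.04795889]
side face v (-.023) -0.022762283647152593 15
t 8.25 pos [ 0.5657 -0.2127  0.047 ] rot [-1.5711e+00  2.0000e-04  1.8601e+00] F [-2.23  0.72  5.72] T [ 0.141  0.438 -0.014] open 0.0455 q [-0.486  0.692  1.52   0.     0.929 -2.347]
d [-0.0002  0.0003 -0.0003] rv [ 0.0003 -0.0002 -0.0002]
```

The floor is touched at about 5 N and the top is at 0.057 m, against 0.056 expected. Releasing and backing straight up.

```bash
python3 -m creep '[{"dx":0,"dy":0,"dz":0,"rx":0,"ry":0,"rz":0,"gripper":0.65},{"dx":0,"dy":0,"dz":0,"rx":0,"ry":0,"rz":0,"gripper":0.65},{"dx":0,"dy":0,"dz":0,"rx":0,"ry":0,"rz":0,"gripper":0.65},{"dx":0,"dy":0,"dz":0,"rx":0,"ry":0,"rz":0,"gripper":0.65},{"dx":0,"dy":-0.03,"dz":0,"rx":0,"ry":0,"rz":0,"gripper":0.65},{"dx":0,"dy":-0.08,"dz":0,"rx":0,"ry":0,"rz":0,"gripper":0.65},{"dx":0,"dy":-0.13,"dz":0,"rx":0,"ry":0,"rz":0,"gripper":0.65},{"dx":0,"dy":-0.15,"dz":0,"rx":0,"ry":0,"rz":0,"gripper":0.65},{"dx":0,"dy":-0.15,"dz":0,"rx":0,"ry":0,"rz":0,"gripper":0.65}]'
python3 - <<'E'
from h import *
from cell import read_camera
p,d=read_camera("side");cv2.imwrite("pics/s8.png",cv2.resize(p[190:300,250:390,::-1],None,fx=5,fy=5,interpolation=cv2.INTER_CUBIC))
P=cloud("side",d);y=.2897
ax=np.array([np.cos(y),np.sin(y)]);ay=np.array([-np.sin(y),np.cos(y)])
q=P[...,:2]-[.5662,-.2130];u=q@ax;v=q@ay;z=P[...,2]
m=(abs(z-.056)<.006)&(abs(u)<.06)&(abs(v)<.035);Q=np.c_[u[m],v[m]].astype(np.float32)*1000
A=np.c_[u[m],v[m],np.ones(m.sum())];print(cv2.minAreaRect(Q),np.linalg.lstsq(A,z[m],rcond=None)[0])
d=np.load("side0.npy");P=cloud("side",d);q=P[...,:2]-[.5662,-.2130];u2=q@ax;v2=q@ay;z2=P[...,2]
m=(abs(z2-.056)<.006)&(abs(u2+.123)<.06)&(abs(v2)<.035);A=np.c_[u2[m],v2[m],np.ones(m.sum())];print("twin",cv2.minAreaRect(np.c_[u2[m],v2[m]].astype(np.float32)*1000),np.linalg.lstsq(A,z2[m],rcond=None)[0])
m=(abs(z-.056)<.006)&(abs(u+.123)<.06)&(abs(v)<.035);print("twin now",cv2.minAreaRect(np.c_[u[m],v[m]].astype(np.float32)*1000))
st()
E
```

```text
time: 9.38
tool_pos: [0.5664, -0.2131, 0.1979]
tool_rot: [-1.574, 0.003, 1.86]
contact_force: [-0.3, 0.0, -0.5]
opening: 0.0598
((-2.3974571228027344, -1.2208709716796875), (45.336673736572266, 95.7591323852539), 89.96383666992188) [0.01015248 0.02614394 0.05735844]
twin ((-123.5957260131836, 0.046661376953125), (46.861148834228516, 97.70622253417969), 89.86397552490234) [0.007344   0.02453264 0.05819343]
twin now ((-123.71351623535156, -0.3073406219482422), (98.20604705810547, 46.32805252075195), 0.7049338221549988)
t 9.43 pos [ 0.5656 -0.2127  0.1961] rot [-1.5712e+00  2.0000e-04  1.8600e+00] F [-0.2   0.02 -0.41] T [ 0.033  0.014 -0.027] open 0.0595 q [-0.487  0.525  1.366  0.     1.25  -2.347]
```

View pics/s8.png

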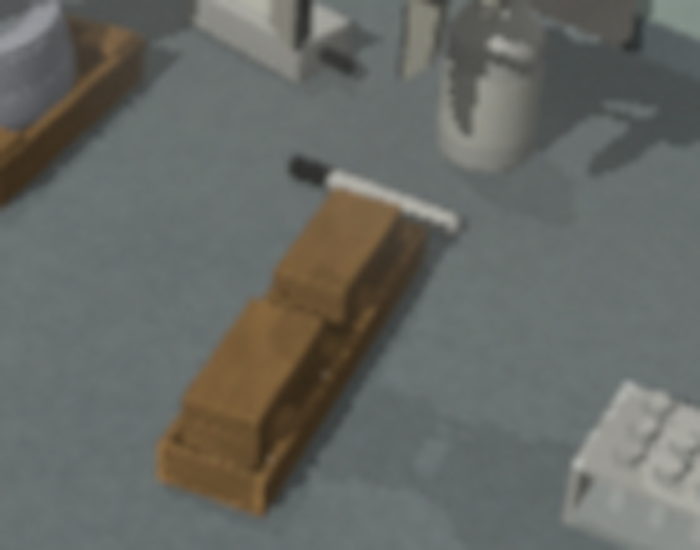

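The saddle is seated: its top is at the twin's height and slope, it is in line, about 2 mm off centre (within the play), and let go. The twin is unmoved. Next I'll measure the knob.

```bash
python3 - <<'E'
from h import *
from cell import read_camera
for n in("side","top"):
    p,d=read_camera(n); P=cloud(n,d)
    pic=p[130:240,180:300] if n=="side" else p[160:260,185:285]
    cv2.imwrite(f"pics/{n}9.png",cv2.resize(pic[...,::-1],None,fx=5,fy=5,interpolation=cv2.INTER_CUBIC))
    m=(abs(P[...,2]-.105)<.006)&(np.hypot(P[...,0]-.563,P[...,1]-.121)<.04);Q=P[m]
    print(n,m.sum(),np.median(Q,0),cv2.minEnclosingCircle(Q[:,:2].astype(np.float32)*1000),cv2.minAreaRect(Q[:,:2].astype(np.float32)*1000))
    m=(abs(P[...,2]-.079)<.004)&(np.hypot(P[...,0]-.563,P[...,1]-.121)<.1);Q=P[m];print("lid",np.median(Q[:,2]),cv2.minEnclosingCircle(Q[:,:2].astype(np.float32)*1000))
    m=(abs(P[...,2]-.04)<.004)&(np.hypot(P[...,0]-.563,P[...,1]-.121)<.14);Q=P[m];print("cradle",cv2.minAreaRect(Q[:,:2].astype(np.float32)*1000))
E
```

```text
side 62 [0.56076711 0.11565316 0.1059183 ] ((563.4647827148438, 120.94438934326172), 19.303407669067383) ((563.4566650390625, 118.60556030273438), (36.199607849121094, 33.28422164916992), 27.38604164123535)
lid 0.08072773810950551 ((566.1574096679688, 118.9299087524414), 76.1976089477539)
cradle ((563.0083618164062, 119.94003295898438), (190.2255096435547, 190.29090881347656), 13.778874397277832)
top 148 [0.56480547 0.12171876 0.10509771] ((564.4451904296875, 122.17216491699219), 18.011486053466797) ((564.5755615234375, 122.17008209228516), (33.786521911621094, 33.75870132446289), 63.4090690612793)
lid 0.07941685817822508 ((564.568603515625, 122.50480651855469), 73.27107238769531)
cradle ((564.808349609375, 122.43872833251953), (189.52125549316406, 188.77720642089844), 13.14266300201416)
```

View pics/top9.png

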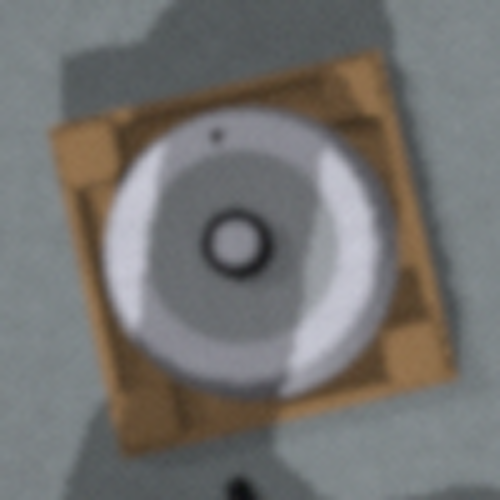

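The top crop shows the knob at (238,243), centred on the lid, and the lid's dot at (217,136), so the lid hasn't moved. The cameras give rotor centres of (564.8,122.4) and (563.0,119.9), so I'll take (0.564, 0.1213).

```bash
python3 -c "
from h import *
st(); rel([.564,.1213,.196],1.472)"
```

```text
t 9.53 pos [ 0.565  -0.2124  0.1946] rot [-1.5689 -0.002   1.86  ] F [ 0.11 -0.34 -0.72] T [-0.025  0.051  0.003] open 0.0599 q [-0.487  0.527  1.368  0.     1.25  -2.347]
d [ 0.3201 -0.001  -0.0942] rv [-0.0023  0.388   0.0016]
```

```bash
python3 -m creep '[{"dx":0.05,"dy":0,"dz":-0.015,"rx":0,"ry":0.06,"rz":0,"gripper":0.8},{"dx":0.1,"dy":0,"dz":-0.03,"rx":0,"ry":0.12,"rz":0,"gripper":0.8},{"dx":0.15,"dy":0,"dz":-0.044,"rx":0,"ry":0.18,"rz":0,"gripper":0.8},{"dx":0.2,"dy":0,"dz":-0.059,"rx":0,"ry":0.24,"rz":0,"gripper":0.8},{"dx":0.25,"dy":0,"dz":-0.074,"rx":0,"ry":0.3,"rz":0,"gripper":0.8},{"dx":0.3,"dy":0,"dz":-0.088,"rx":0,"ry":0.36,"rz":0,"gripper":0.8},{"dx":0.32,"dy":0,"dz":-0.094,"rx":0,"ry":0.388,"rz":0,"gripper":0.8},{"dx":0.32,"dy":0,"dz":-0.094,"rx":0,"ry":0.388,"rz":0,"gripper":0.8},{"dx":0.32,"dy":0,"dz":-0.094,"rx":0,"ry":0.388,"rz":0,"gripper":0.8},{"dx":0.32,"dy":0.045,"dz":-0.094,"rx":0,"ry":0.388,"rz":0,"gripper":0.8},{"dx":0.32,"dy":0.045,"dz":-0.094,"rx":0,"ry":0.388,"rz":0,"gripper":0.8},{"dx":0.32,"dy":0.045,"dz":-0.094,"rx":0,"ry":0.388,"rz":0,"gripper":0.8}]'
python3 - <<'E'
from h import *
from cell import read_camera
st(); rel([.564,.1213,.100],1.472)
p,d=read_camera("side"); cv2.imwrite("pics/s10.png",cv2.resize(p[110:240,170:320,::-1],None,fx=4.5,fy=4.5,interpolation=cv2.INTER_CUBIC))
E
```

```text
time: 11.02
tool_pos: [0.5651, 0.12, 0.1522]
tool_rot: [-1.572, -0.0, 1.471]
contact_force: [0.1, -0.2, 0.4]
opening: 0.0735
t 11.03 pos [0.5651 0.12   0.1522] rot [-1.5716e+00 -1.0000e-04  1.4710e+00] F [ 0.1  -0.15  0.38] T [ 0.027 -0.02  -0.036] open 0.0735 q [ 0.077  0.521  1.505 -0.     1.115 -1.394]
d [0.0012 0.0522 0.0013] rv [ 0.0009 -0.001   0.0001]
```

View pics/s10.png

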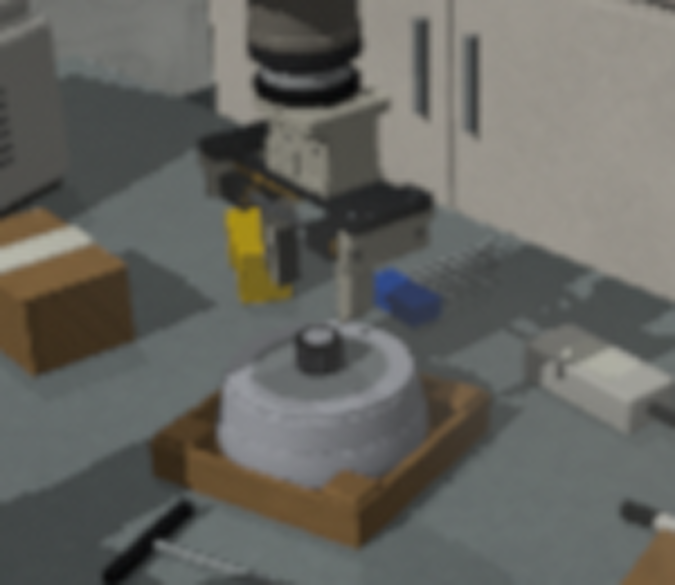

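The fingers straddle the knob at (320,350). Descending to the knob and closing.

```bash
python3 -m creep '[{"dx":0.001,"dy":0.02,"dz":0.001,"rx":0,"ry":0,"rz":0,"gripper":0.8},{"dx":0.001,"dy":0.04,"dz":0.001,"rx":0,"ry":0,"rz":0,"gripper":0.8},{"dx":0.001,"dy":0.052,"dz":0.001,"rx":0,"ry":0,"rz":0,"gripper":0.8},{"dx":0.001,"dy":0.052,"dz":0.001,"rx":0,"ry":0,"rz":0,"gripper":0.8},{"dx":0.001,"dy":0.052,"dz":0.001,"rx":0,"ry":0,"rz":0,"gripper":0.8}]'
python3 -c "
from h import *
st(); rel([.564,.1213,.100],1.472)"
```

```text
time: 11.7
tool_pos: [0.5643, 0.1219, 0.1003]
tool_rot: [-1.573, -0.0, 1.472]
contact_force: [0.3, -0.1, 0.3]
opening: 0.0734
t 11.7 pos [0.5643 0.1219 0.1003] rot [-1.5726e+00 -4.0000e-04  1.4720e+00] F [ 0.29 -0.08  0.34] T [-0.01  -0.023 -0.035] open 0.0734 q [ 0.08   0.581  1.562  0.     0.996 -1.392]
d [-0.0006  0.0003  0.0002] rv [ 0.0018 -0.      0.0004]
```

```bash
python3 -m creep '[{"dx":0,"dy":0,"dz":0,"rx":0,"ry":0,"rz":0,"gripper":0.2},{"dx":0,"dy":0,"dz":0,"rx":0,"ry":0,"rz":0,"gripper":0.2},{"dx":0,"dy":0,"dz":0,"rx":0,"ry":0,"rz":0,"gripper":0.2},{"dx":0,"dy":0,"dz":0,"rx":0,"ry":0,"rz":0,"gripper":0.2},{"dx":0,"dy":0,"dz":0,"rx":0,"ry":0,"rz":0,"gripper":0.2},{"dx":0,"dy":0,"dz":0,"rx":0,"ry":0,"rz":0,"gripper":0.2},{"dx":0,"dy":0,"dz":0,"rx":0,"ry":0,"rz":0,"gripper":0.2}]' 20
python3 -c "
from h import *
st()"
```

```text
time: 12.58
tool_pos: [0.5636, 0.1219, 0.0992]
tool_rot: [-1.571, -0.0, 1.472]
contact_force: [-1.1, -0.8, 1.1]
opening: 0.036
t 12.57 pos [0.5636 0.1219 0.0992] rot [-1.5708e+00 -1.0000e-04  1.4720e+00] F [-1.07 -0.76  1.08] T [ 0.004  0.043 -0.032] open 0.036 q [ 0.08   0.582  1.564  0.     0.996 -1.392]
```

The knob is gripped at 36 mm with 20 N, so slip keeps any trial torque small. Gentle trial counter-clockwise (ry < 0), about 9° in small steps.

```bash
python3 -m creep '[{"dx":0,"dy":0,"dz":0,"rx":0,"ry":-0.03,"rz":0,"gripper":0.2},{"dx":0,"dy":0,"dz":0,"rx":0,"ry":-0.06,"rz":0,"gripper":0.2},{"dx":0,"dy":0,"dz":0,"rx":0,"ry":-0.08,"rz":0,"gripper":0.2},{"dx":0,"dy":0,"dz":0,"rx":0,"ry":-0.08,"rz":0,"gripper":0.2}]'
python3 -c "
from h import *
st()"
python3 -m creep '[{"dx":0,"dy":0,"dz":0,"rx":0,"ry":-0.03,"rz":0,"gripper":0.2},{"dx":0,"dy":0,"dz":0,"rx":0,"ry":-0.05,"rz":0,"gripper":0.2},{"dx":0,"dy":0,"dz":0,"rx":0,"ry":-0.05,"rz":0,"gripper":0.2}]'
python3 -c "
from h import *
st()"
```

```text
time: 13.08
tool_pos: [0.5638, 0.1214, 0.0992]
tool_rot: [-1.571, 0.001, 1.552]
contact_force: [1.8, -3.0, -0.5]
opening: 0.0351
t 13.07 pos [0.5638 0.1214 0.0992] rot [-1.5712e+00  6.0000e-04  1.5523e+00] F [ 1.84 -3.03 -0.47] T [-0.678 -0.128 -0.106] open 0.0351 q [ 8.000e-02  5.820e-01  1.564e+00 -1.000e-03  9.960e-01 -1.472e+00]
time: 13.45
tool_pos: [0.5637, 0.1209, 0.0992]
tool_rot: [-1.571, 0.001, 1.602]
contact_force: [0.6, -5.9, 0.3]
opening: 0.0354
t 13.45 pos [0.5637 0.1209 0.0992] rot [-1.5707e+00  1.1000e-03  1.6022e+00] F [ 0.56 -5.93  0.32] T [-1.144  0.017 -0.405] open 0.0354 q [ 7.900e-02  5.820e-01  1.564e+00 -1.000e-03  9.960e-01 -1.522e+00]
```

Counter-clockwise, the moment rises to −0.4 N m by 7.5°, which looks like the stop. Backing off and trying clockwise.

```bash
python3 -m creep '[{"dx":0,"dy":0,"dz":0,"rx":0,"ry":0.05,"rz":0,"gripper":0.2},{"dx":0,"dy":0,"dz":0,"rx":0,"ry":0.1,"rz":0,"gripper":0.2},{"dx":0,"dy":0,"dz":0,"rx":0,"ry":0.13,"rz":0,"gripper":0.2},{"dx":0,"dy":0,"dz":0,"rx":0,"ry":0.13,"rz":0,"gripper":0.2}]'
python3 -c "
from h import *
st()"
python3 -m creep '[{"dx":0,"dy":0,"dz":0,"rx":0,"ry":0.03,"rz":0,"gripper":0.2},{"dx":0,"dy":0,"dz":0,"rx":0,"ry":0.06,"rz":0,"gripper":0.2},{"dx":0,"dy":0,"dz":0,"rx":0,"ry":0.08,"rz":0,"gripper":0.2},{"dx":0,"dy":0,"dz":0,"rx":0,"ry":0.08,"rz":0,"gripper":0.2}]'
python3 -c "
from h import *
st()"
```

```text
time: 13.95
tool_pos: [0.5635, 0.1222, 0.0992]
tool_rot: [-1.571, -0.001, 1.473]
contact_force: [-0.1, 1.1, 0.9]
opening: 0.0356
t 13.95 pos [0.5635 0.1222 0.0992] rot [-1.5706e+00 -5.0000e-04  1.4726e+00] F [-0.06  1.14  0.93] T [ 0.085  0.061 -0.075] open 0.0356 q [ 8.000e-02  5.820e-01  1.564e+00  1.000e-03  9.960e-01 -1.393e+00]
time: 14.45
tool_pos: [0.5637, 0.1219, 0.0992]
tool_rot: [-1.571, -0.0, 1.392]
contact_force: [0.1, 0.5, 1.2]
opening: 0.0356
t 14.45 pos [0.5637 0.1219 0.0992] rot [-1.5709e+00 -2.0000e-04  1.3916e+00] F [0.07 0.49 1.2 ] T [-0.031 -0.031 -0.008] open 0.0356 q [ 0.08   0.582  1.564  0.     0.996 -1.312]
```

Clockwise runs freely, with about zero moment at 4.6°. Continuing past 7° to confirm.

```bash
python3 -m creep '[{"dx":0,"dy":0,"dz":0,"rx":0,"ry":0.04,"rz":0,"gripper":0.2},{"dx":0,"dy":0,"dz":0,"rx":0,"ry":0.08,"rz":0,"gripper":0.2},{"dx":0,"dy":0,"dz":0,"rx":0,"ry":0.12,"rz":0,"gripper":0.2},{"dx":0,"dy":0,"dz":0,"rx":0,"ry":0.12,"rz":0,"gripper":0.2}]'
python3 -c "
from h import *
st()"
```

```text
time: 14.95
tool_pos: [0.5636, 0.1219, 0.0992]
tool_rot: [-1.571, -0.0, 1.272]
contact_force: [0.2, -0.5, 0.6]
opening: 0.0355
t 14.95 pos [0.5636 0.1219 0.0992] rot [-1.5708e+00 -2.0000e-04  1.2723e+00] F [ 0.19 -0.49  0.64] T [-0.024  0.029 -0.045] open 0.0355 q [ 0.08   0.582  1.564  0.     0.996 -1.192]
```

It's free at 11.5°, beyond the 7° a wrong-way stop would allow, so clockwise is the undoing direction. Turning on.

```bash
python3 -m creep '[{"dx":0,"dy":0,"dz":0,"rx":0,"ry":0.06,"rz":0,"gripper":0.2},{"dx":0,"dy":0,"dz":0,"rx":0,"ry":0.13,"rz":0,"gripper":0.2},{"dx":0,"dy":0,"dz":0,"rx":0,"ry":0.2,"rz":0,"gripper":0.2},{"dx":0,"dy":0,"dz":0,"rx":0,"ry":0.27,"rz":0,"gripper":0.2},{"dx":0,"dy":0,"dz":0,"rx":0,"ry":0.34,"rz":0,"gripper":0.2},{"dx":0,"dy":0,"dz":0,"rx":0,"ry":0.41,"rz":0,"gripper":0.2},{"dx":0,"dy":0,"dz":0,"rx":0,"ry":0.48,"rz":0,"gripper":0.2},{"dx":0,"dy":0,"dz":0,"rx":0,"ry":0.55,"rz":0,"gripper":0.2},{"dx":0,"dy":0,"dz":0,"rx":0,"ry":0.62,"rz":0,"gripper":0.2},{"dx":0,"dy":0,"dz":0,"rx":0,"ry":0.68,"rz":0,"gripper":0.2},{"dx":0,"dy":0,"dz":0,"rx":0,"ry":0.72,"rz":0,"gripper":0.2},{"dx":0,"dy":0,"dz":0,"rx":0,"ry":0.72,"rz":0,"gripper":0.2}]'
python3 - <<'E'
from h import *
from cell import read_camera
st()
p,d=read_camera("side"); cv2.imwrite("pics/s11.png",cv2.resize(p[130:240,180:300,::-1],None,fx=5.4,fy=5.4,interpolation=cv2.INTER_CUBIC))
p,d=read_camera("top"); cv2.imwrite("pics/t11.png",cv2.resize(p[160:260,185:285,::-1],None,fx=5.4,fy=5.4,interpolation=cv2.INTER_CUBIC))
E
```

```text
time: 16.45
tool_pos: [0.5635, 0.1223, 0.0993]
tool_rot: [-1.57, -0.0, 0.553]
contact_force: [-0.5, 2.0, 0.6]
opening: 0.0355
t 16.45 pos [0.5635 0.1223 0.0993] rot [-1.5701e+00 -3.0000e-04  5.5300e-01] F [-0.52  2.03  0.6 ] T [ 0.363  0.067 -0.007] open 0.0355 q [ 8.000e-02  5.820e-01  1.564e+00  1.000e-03  9.960e-01 -4.730e-01]
```

View pics/s11.png

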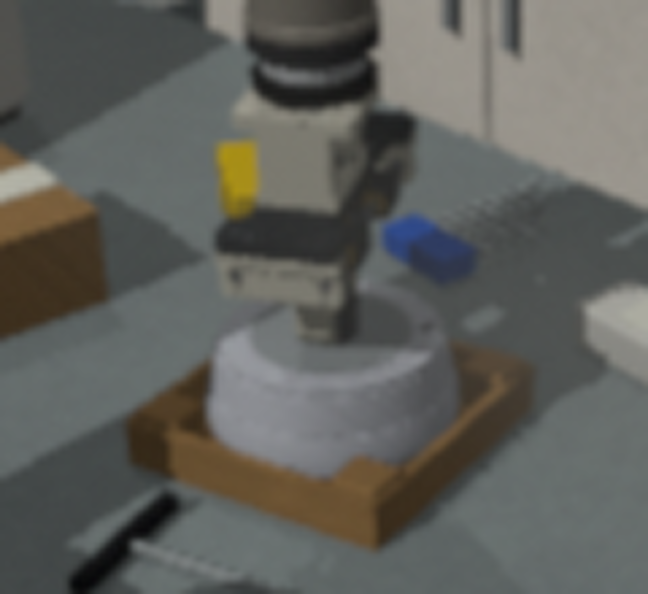

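View pics/t11.png

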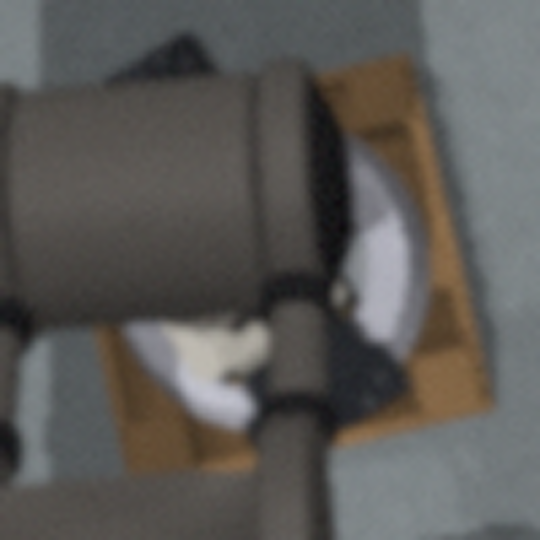

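The dot is visible in the side crop at (427,325), so the lid is turning with the gripper. I'll work out its angle.

```bash
python3 -c "
from h import *
c=np.array([.564,.1213])
a=onz('top',[(185+217/5-.4,160+136/5-.4)],.079)[0]; b=onz('side',[(180+427/5.4-.4,130+325/5.4-.4)],.079)[0]
f=lambda p,c:(np.hypot(*(p[:2]-c)),np.degrees(np.arctan2(*(p[:2]-c)[::-1])))
print(f(a,np.array([.5646,.1223])),f(b,np.array([.563,.1200])),np.degrees(.919))"
```

```text
(np.float64(0.060637573358647515), np.float64(12.790069096893228)) (np.float64(0.060646143474486686), np.float64(-36.65200014548237)) 52.654821372522655
```

The lid has turned about 49.5° from the start and the tool 52.7°; a few degrees slipped against the first stop. Turning about 10° more, short of the stop at 63°.

```bash
python3 -m creep '[{"dx":0,"dy":0,"dz":0,"rx":0,"ry":0.05,"rz":0,"gripper":0.2},{"dx":0,"dy":0,"dz":0,"rx":0,"ry":0.1,"rz":0,"gripper":0.2},{"dx":0,"dy":0,"dz":0,"rx":0,"ry":0.14,"rz":0,"gripper":0.2},{"dx":0,"dy":0,"dz":0,"rx":0,"ry":0.17,"rz":0,"gripper":0.2},{"dx":0,"dy":0,"dz":0,"rx":0,"ry":0.17,"rz":0,"gripper":0.2}]'
python3 - <<'E'
from h import *
from cell import read_camera
st()
p,d=read_camera("side"); cv2.imwrite("pics/s12.png",cv2.resize(p[130:240,180:300,::-1],None,fx=5.4,fy=5.4,interpolation=cv2.INTER_CUBIC))
E
```

```text
time: 17.18
tool_pos: [0.5631, 0.1232, 0.0993]
tool_rot: [-1.569, -0.0, 0.384]
contact_force: [-2.1, 7.2, 2.1]
opening: 0.0356
t 17.18 pos [0.5631 0.1232 0.0993] rot [-1.5688e+00 -1.0000e-04  3.8360e-01] F [-2.14  7.18  2.07] T [1.121 0.328 0.3  ] open 0.0356 q [ 0.082  0.582  1.564  0.002  0.996 -0.303]
```

View pics/s12.png

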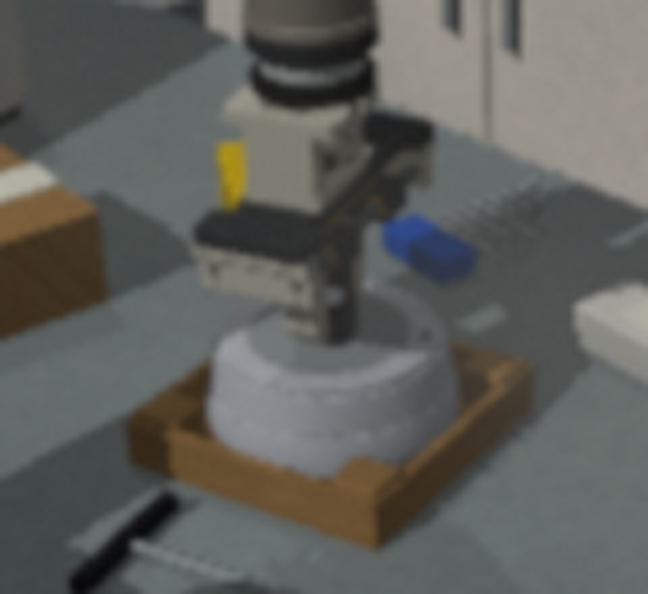

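The moment has risen to +0.3 N m with a 7 N side force, which suggests the stop. Zooming in on the dot.

```bash
python3 - <<'E'
from h import *
from cell import read_camera
p,d=read_camera("side"); cv2.imwrite("pics/s13.png",cv2.resize(p[175:205,230:270,::-1],None,fx=16,fy=16,interpolation=cv2.INTER_CUBIC))
for ang in range(40,72,4):
    a=np.radians(12.8-ang); q=proj("side",[.563+.0606*np.cos(a),.12+.0606*np.sin(a),.079])[0]
    print(ang,np.round((q-[230,175])*16+8,0))
E
```

```text
40 [457. 222.]
44 [462. 232.]
48 [466. 241.]
52 [468. 251.]
56 [469. 261.]
60 [469. 271.]
64 [467. 281.]
68 [464. 291.]
```

View pics/s13.png

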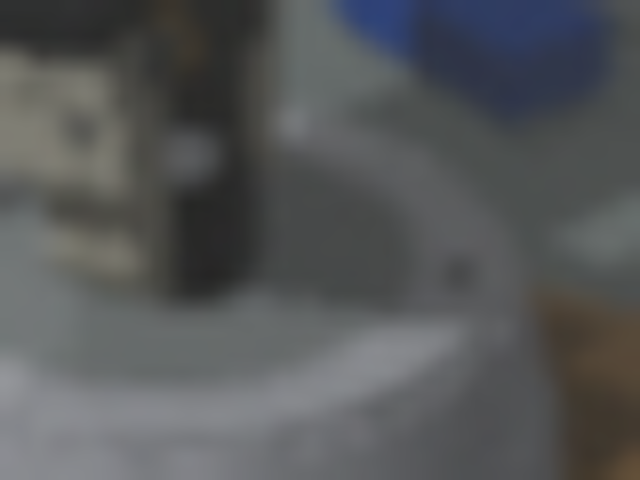

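The dot is at (459,270), so the lid is at about 60°, at the stop. Backing off slightly to relax it, firming the grip, then lifting a little first.

```bash
python3 -m creep '[{"dx":0,"dy":0,"dz":0,"rx":0,"ry":-0.03,"rz":0,"gripper":0.2},{"dx":0,"dy":0,"dz":0,"rx":0,"ry":-0.05,"rz":0,"gripper":0.2},{"dx":0,"dy":0,"dz":0,"rx":0,"ry":-0.05,"rz":0,"gripper":0.2}]' 30
python3 -c "
from h import *
st()"
python3 -m creep '[{"dx":0,"dy":-0.001,"dz":0,"rx":0,"ry":0,"rz":0,"gripper":0.2},{"dx":0,"dy":-0.002,"dz":0,"rx":0,"ry":0,"rz":0,"gripper":0.2},{"dx":0,"dy":-0.003,"dz":0,"rx":0,"ry":0,"rz":0,"gripper":0.2},{"dx":0,"dy":-0.003,"dz":0,"rx":0,"ry":0,"rz":0,"gripper":0.2}]'
python3 -c "
from h import *
st()"
```

```text
time: 17.65
tool_pos: [0.5633, 0.1223, 0.0992]
tool_rot: [-1.57, 0.0, 0.433]
contact_force: [-2.9, 4.8, 1.9]
opening: 0.0352
t 17.65 pos [0.5633 0.1223 0.0992] rot [-1.5698e+00  1.0000e-04  4.3280e-01] F [-2.95  4.76  1.85] T [ 0.85   0.362 -0.026] open 0.0352 q [ 8.000e-02  5.820e-01  1.564e+00  1.000e-03  9.960e-01 -3.530e-01]
time: 18.15
tool_pos: [0.5636, 0.122, 0.1021]
tool_rot: [-1.57, -0.0, 0.432]
contact_force: [0.8, 5.4, -3.7]
opening: 0.0353
t 18.15 pos [0.5636 0.122  0.1021] rot [-1.5705e+00 -1.0000e-04  4.3200e-01] F [ 0.81  5.39 -3.65] T [ 0.879 -0.111  0.014] open 0.0353 q [ 0.08   0.578  1.561  0.     1.002 -0.352]
```

The lid rose 3 mm with only −3.7 N vertical, past the 1.5 mm locked lift, so it's unlocked. I'll nudge 0.7 mm in +y to ease the side load and lift further.

```bash
python3 -m creep '[{"dx":0.0003,"dy":0,"dz":0.0007,"rx":0,"ry":0,"rz":0,"gripper":0.2},{"dx":0.0003,"dy":-0.002,"dz":0.0007,"rx":0,"ry":0,"rz":0,"gripper":0.2},{"dx":0.0003,"dy":-0.004,"dz":0.0007,"rx":0,"ry":0,"rz":0,"gripper":0.2},{"dx":0.0003,"dy":-0.006,"dz":0.0007,"rx":0,"ry":0,"rz":0,"gripper":0.2},{"dx":0.0003,"dy":-0.006,"dz":0.0007,"rx":0,"ry":0,"rz":0,"gripper":0.2}]'
python3 - <<'E'
from h import *
from cell import read_camera
st()
p,d=read_camera("side"); cv2.imwrite("pics/s14.png",cv2.resize(p[130:240,180:300,::-1],None,fx=5.4,fy=5.4,interpolation=cv2.INTER_CUBIC))
E
```

```text
time: 18.77
tool_pos: [0.5637, 0.1224, 0.1086]
tool_rot: [-1.571, -0.0, 0.432]
contact_force: [0.2, -0.6, -0.9]
opening: 0.0354
t 18.77 pos [0.5637 0.1224 0.1086] rot [-1.5713e+00 -4.0000e-04  4.3200e-01] F [ 0.16 -0.59 -0.95] T [ 0.014 -0.067  0.016] open 0.0354 q [ 0.081  0.57   1.555 -0.     1.016 -0.351]
```

View pics/s14.png

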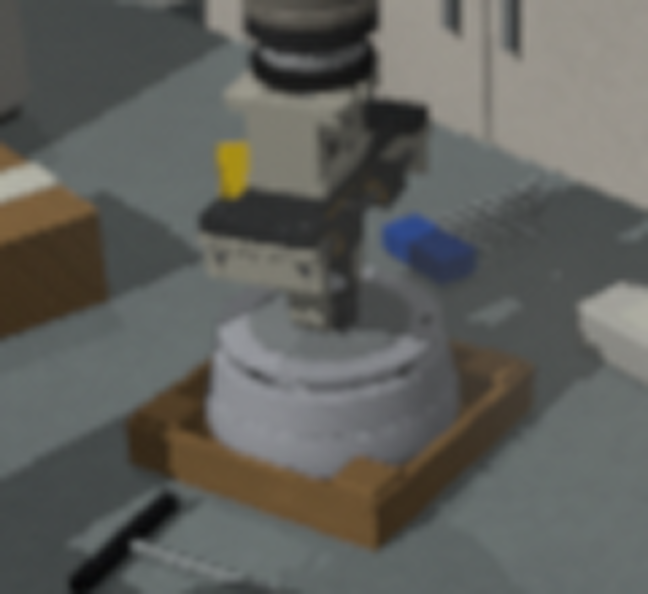

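The lid is rising level with a gap under its rim, and forces are near zero apart from its weight. Lifting to about 95 mm clear.

```bash
python3 -m creep '[{"dx":0,"dy":-0.003,"dz":0,"rx":0,"ry":0,"rz":0,"gripper":0.2},{"dx":0,"dy":-0.007,"dz":0,"rx":0,"ry":0,"rz":0,"gripper":0.2},{"dx":0,"dy":-0.012,"dz":0,"rx":0,"ry":0,"rz":0,"gripper":0.2},{"dx":0,"dy":-0.018,"dz":0,"rx":0,"ry":0,"rz":0,"gripper":0.2},{"dx":0,"dy":-0.026,"dz":0,"rx":0,"ry":0,"rz":0,"gripper":0.2},{"dx":0,"dy":-0.037,"dz":0,"rx":0,"ry":0,"rz":0,"gripper":0.2},{"dx":0,"dy":-0.05,"dz":0,"rx":0,"ry":0,"rz":0,"gripper":0.2},{"dx":0,"dy":-0.063,"dz":0,"rx":0,"ry":0,"rz":0,"gripper":0.2},{"dx":0,"dy":-0.075,"dz":0,"rx":0,"ry":0,"rz":0,"gripper":0.2},{"dx":0,"dy":-0.083,"dz":0,"rx":0,"ry":0,"rz":0,"gripper":0.2},{"dx":0,"dy":-0.086,"dz":0,"rx":0,"ry":0,"rz":0,"gripper":0.2},{"dx":0,"dy":-0.086,"dz":0,"rx":0,"ry":0,"rz":0,"gripper":0.2},{"dx":0,"dy":-0.086,"dz":0,"rx":0,"ry":0,"rz":0,"gripper":0.2},{"dx":0,"dy":-0.086,"dz":0,"rx":0,"ry":0,"rz":0,"gripper":0.2}]'
python3 - <<'E'
from h import *
from cell import read_camera
st()
p,d=read_camera("side"); cv2.imwrite("pics/s15.png",p[:,:,::-1])
P=cloud("side",d)
m=(abs(P[...,2]-.174)<.012)&(np.hypot(P[...,0]-.5637,P[...,1]-.1222)<.072)&(np.hypot(P[...,0]-.5637,P[...,1]-.1222)>.03)
Q=P[m]; h=np.histogram(Q[:,2],10); print(h)
med=np.median(Q[:,2]);Q=Q[abs(Q[:,2]-med)<.006]
A=np.c_[Q[:,:2]-[.5637,.1222],np.ones(len(Q))];print(len(Q),np.linalg.lstsq(A,Q[:,2],rcond=None)[0])
y=.2897
ax=np.array([np.cos(y),np.sin(y)]);ay=np.array([-np.sin(y),np.cos(y)])
q=P[...,:2]-[.5662,-.2130];u=q@ax;v=q@ay;z=P[...,2]
for n,c in(("saddle",0),("twin",-.123)):
    m=(abs(z-.056)<.006)&(abs(u-c)<.06)&(abs(v)<.035);A=np.c_[u[m]-c,v[m],np.ones(m.sum())];print(n,cv2.minAreaRect(np.c_[u[m],v[m]].astype(np.float32)*1000),np.linalg.lstsq(A,z[m],rcond=None)[0])
E
```

```text
time: 20.58
tool_pos: [0.5634, 0.1226, 0.1938]
tool_rot: [-1.57, 0.001, 0.432]
contact_force: [-0.7, -0.4, -1.4]
opening: 0.0355
t 20.57 pos [0.5634 0.1226 0.1938] rot [-1.5704e+00  7.0000e-04  4.3200e-01] F [-0.71 -0.36 -1.42] T [-0.113  0.005  0.007] open 0.0355 q [ 0.081  0.478  1.453  0.     1.211 -0.351]
(array([  4,   9,   8,  16,  64, 112, 152,  96,  32,   5]), array([0.16865555, 0.16973985, 0.17082414, 0.17190843, 0.17299273,
       0.17407702, 0.17516132, 0.17624561, 0.1773299 , 0.1784142 ,
       0.17949849]))
495 [0.00186169 0.00554922 0.17538058]
saddle ((-1.3574905395507812, -0.7388668060302734), (46.401580810546875, 98.24346160888672), 89.56455993652344) [0.01059311 0.02166145 0.05713647]
twin ((-122.81085205078125, -0.21572113037109375), (99.47240447998047, 46.48908233642578), 0.9025099873542786) [0.01548179 0.01731119 0.0573255 ]
```

View pics/s15.png

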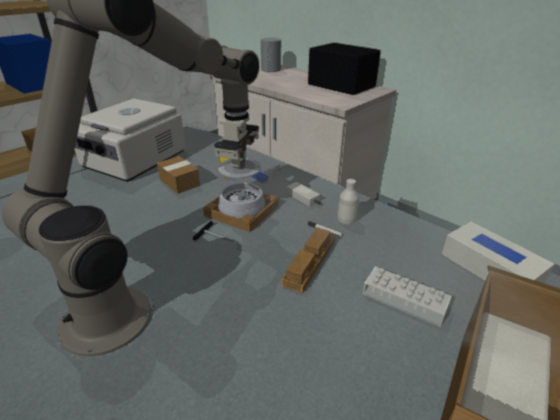

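The lid hangs at (238,170), level, with its top at 0.175 m, so the underside is about 0.170 m and roughly 95 mm above the rim. The saddle and twin are seated alike at (317,245) and (300,268), and the bystanders haven't moved. Handing in.

```bash
python3 -c "
from cell import robot
print(robot.hand_in())
from h import *
st()"
```

```text
the job is handed in; nothing more can be done
None
the job is handed in; nothing more can be done
```

I seated the saddle in the free bay, undid and removed the lid, and handed the job in at about 21 s, still holding the lid over the rotor. The interface gives no verdict.

- **Saddle:** I set it down tab first in the notch and let it go. The last camera check showed it about 1.5 mm from the bay centre, in line within 1° and at the same height and slope as the twin. An earlier reading just after release gave about 2.7 mm. The twin is where it was.
- **Lid:** The gentle trial met a stop counter-clockwise, at 0.4 N m by 7.5°. Clockwise ran free, so I turned it to its stop at about 60°, eased back about 3°, and lifted it off. The highest side force I saw was about 7 N and the highest vertical about 4 N, as read at the end of each move. The knob slipped a few degrees in the grip at the first stop, which did no harm.
- **Final hold:** At the last check the lid was level within 0.01 rad, its underside about 95 mm above the rim and its centre within about 3 mm of the rotor axis. The only load on the wrist was about 1.4 N, roughly the lid's weight.

The two cameras disagreed by 1–2.5 mm at the rotor, so I used the middle value. In the last picture the other things looked unmoved, but I did not measure them.

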